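# Shut and lock the wire feeder's cover

## Robot

A 6-joint arm with a two-finger parallel gripper is mounted at the origin on the work surface. World frame = base frame: x ahead of the robot, y to its left, z up, the work surface at z = 0. Lengths are in mm, angles in rad, forces in N, time in s.
With the tool pointing down it reaches from about 375 to 750 mm from the base axis. Payload 9 kg.
Tool frame: the origin (TCP) lies midway between the tips of the shut fingers; the grasp point (between the pads) lies 19 mm behind it; z points along the fingers, x is the direction in which the jaws open and shut, and the axes are right-handed (so a half turn about z gives the same grasp; the last joint's range is limited). The gripper opens to 85 mm and grips with 20 to 120 N. Pads are 22 mm wide; open, the fingers measure 114 mm over their backs; the gripper's body (76 mm by 85 mm) begins 54 mm behind the grasp point. The pads swing forward as they close: fully open they stand 13 mm farther back than shut.
Start: joints at [-1.363, 0.104, 0.097, 1.564, 0, 1.353], TCP at [247.843, -546.453, 231.331] pointing down, gripper open.
Joint ranges: [-2.99, 2.99], [-0.84, 1.86], [-1.1, 1.16], [-1.84, 2.11], [-1.51, 1.56], [-3.14, 3.14]. Speed limits (rad/s): [2.22, 2.22, 2.57, 3.14, 3.14, 3.14].

## Interface

Orientations are given as a rotation vector (axis times angle).
In Python, from bench import robot gives the robot as it stands.
- The arm moves only by the tool drive_tool, never from a script. Its argument "increments" is a list of rows, each a list of 3 entries, a list of its own where there are three numbers: the turn, a rotation vector about the tool's x, y, z in degrees, then the shift along the tool's x, y, z in cm, then the closure, from -1 (fully open) to 1 (shut), so that 0 is half open. In form: [[[rx, ry, rz], [x, y, z], claw], ...]. A call has 1 to 8 rows; each row shifts and turns the commanded pose from where the row before left it, along the tool's axes as they then stand; what a row does not reach is not made up. A row lasts 1/10 s, in which the tool goes at most 50 mm and 8.59 degrees, less where a joint would pass 70% of its speed; a pose out of reach is approached as far as the arm can. A call with a gripper value outside its range is refused whole. The fingers move at their own pace and stop on an object; "grip_force" is the grip in N (left out, the last holds). Time passes only in rows, so rows that do not move let the fingers close. It gives the time, the measured TCP pose, the force and the opening at its end, in the units of the state.
- robot.get_obs(): the state, without advancing time (a new reading comes with each control period).
- robot.capture(name): name is "scene" or "top" or "wrist"; returns (picture, depth): 384x512x3 uint8, blue, green, red; 384x512 float32, mm along the optical axis (not along the pixel's ray), 0 where there is no reading.
- robot.calibration(name): a dict with "camera_matrix" (3x3 intrinsics, pixels), "distortion" ([k1, k2, p1, p2, k3] as OpenCV has them; the pictures are not rectified), "R" (3x3) and "t" (3): a world point X has camera coordinates R X + t. Camera axes: x right, y down, z forward; pixel columns grow to the right and rows downward; lengths in mm; the calibration is good to about 2 mm. A picture is of the moment at which its call begins: read the wrist's pose just before it. calibration takes no time and is no camera call; for the wrist camera it gives the pose at the moment of the call.
- robot.sign_off(): hands the job in, once; it reports no verdict.
The state is a dict: "clock": time; "joint_pos": joint angles; "qvel": joint speeds; "tau": joint torques, N m; "eef_pos": TCP position; "tcp_rot": TCP orientation; "force": force on the tool from outside, world axes, zero at the start; "ft_torque": the same for the moment, N m; "finger_gap": finger opening in mm.
Only numpy, scipy, OpenCV 4.12 (cv2) and the standard library are available. Lean on these libraries where they do the work, as an engineer would, in place of code of your own. Each camera call takes 0.05 s, during which the arm holds its last target. There are 200 camera calls.

## Task

The hinged cover on top of the welding wire feeder on the bench has been left ajar. Push the cover fully shut with a fingertip, then set a fingertip in the slot of the round quarter-turn dial on it and turn the dial clockwise (seen from above) to its stop, so that the cover is locked. Work gently, without forcing anything, do not lift the cover further open, leave the tin, spanner and flange untouched, and draw the hand clear at the end.

Things in the scene. Friction and masses are not known exactly. Their poses are not given: they have to be found in the camera images.
- case: Wire feeder case: a grey sheet-steel box fixed to the bench, 300 (x) x 260 (y) x 140 mm high, open at the top under the cover. Origin: centre of its underside, on the bench. Its -x side is the front, roughly towards the robot; the cover's hinge runs along y on the far side, at x = +145 mm, z = 140 mm of this frame.
- cover (a joint): Hinge of the cover: aluminium plate 290 (x) x 256 (y) x 6 mm on the case's far (+x) top edge. 0 = fully shut (hard stop, plate top 146 mm above the bench); grows as the front edge lifts; starts 0.2 to 0.42 rad. Stiff, stays where left; pressing it shut takes about 2 to 6 N at the dial's distance (220 mm) from the hinge.
- press_spot (a point): Point on the cover's bare top face, a good place to press: 220 mm from the hinge line, 95 mm to the +y side of the dial's axis; moves with the cover. Bare plate spans 60 to 128 mm to either side of the dial's axis. A fixed black collar (inner diameter 104, outer 120 mm, 24 mm high, flush with the dial's top) rings the dial and closes the slot's ends.
- dial (a joint): Dial's turn about its axis (square to the cover): 0 = unlocked, slot front to back (case x); grows clockwise seen from above; 1.571 rad = hard stop, locked, slot parallel to the hinge. Starts 0 to 0.35, about 0.1 N m friction, stays where left. A cam tongue below goes under a lip of the case over the last 0.5 rad, only if the cover is fully shut.
- slot (a point): Centre of the slot's floor, on the dial's axis; when shut 150 mm above the bench, at x = -75 mm, y = 0 of the case's frame. The dial is a steel disc 102 mm across with one straight slot right across it, 40 mm wide, 20 mm deep, upright walls, darker floor. The point turns with the dial: x along the slot, z the dial's axis.
- tin: Bystander: plain aluminium can, 60 mm in diameter, 120 mm high, standing on the bench beside the case. Origin: centre of its underside.
- spanner: Bystander: steel spanner 170 mm long lying on the bench. Origin: at its middle, on the underside.
- flange: Bystander: dark steel ring, outer diameter 80, inner 48, 18 mm high, lying on the bench. Origin: centre of its underside.

How it is judged (in metres and radians):
On the way, in this order (a step that is already met when the one before it is completed fails the run):
1. the cover is pushed fully shut while the dial is still unlocked (value of joint cover below 0.012 rad and value of joint dial below 0.9 rad), for 0.1 s.
2. the dial is turned to its locked stop with the cover shut (value of joint cover below 0.015 rad and value of joint dial above 1.42 rad), for 0.2 s.
At the end, for the whole second after the job is handed in: The cover is shut to within 0.015 rad, the dial stands at least 1.42 rad round (stop at 1.571), and tin, spanner and flange are within 30 mm of where they started (all of step 2 and distance of each of tin, spanner, flange from where it was at the start of the episode below 0.03 m); the robot touches nothing.
It fails at once if the cover is lifted or swung further open (value of joint cover above 0.5 rad).
It fails at once if the tin, spanner or flange is touched, lifted or pushed about (distance of any of tin, spanner, flange from where it was at the start of the episode above 0.03 m or contact force between the fingers and tin above 3 N or contact force between the fingers and spanner above 3 N or contact force between the fingers and flange above 3 N).
It fails at once if the cover or dial is forced (over 60 N) (contact force between the fingers and cover above 60 N).
It also fails if it takes over 45 s, if anything falls off the work surface, if the arm or the gripper's body presses on something with over 40 N, if the wrist force passes 120 N, or if a joint passes its speed limit or range.

## Working session

There is one attempt and no reset: what is moved stays moved. The work goes in short steps, Python scripts to look and compute and a tool call to move; the robot and the scene stay as the last step left them, time stands still between calls to the robot, and variables do not carry over. Pictures are saved under pics/ and viewed, about 8 in all and at most 12, crops included, and the job is handed in when it is done.

Besides the shell and the picture viewer there is one more tool, called after "Request:" by a JSON object that holds its "op" and its "data". drive_tool: Moves the arm, as the interface text tells. Its arguments: {"type":"object","properties":{"increments":{"type":"array","items":{"type":"array"}},"grip_force":{"type":"number"}},"required":["increments"]}

```bash
mkdir -p pics; ls
python3 - <<'E'
from bench import robot
import cv2,numpy as np
o=robot.get_obs();print(o)
for n in("scene","top"):
    p,d=robot.capture(n);c=robot.calibration(n)
    cv2.imwrite(f"pics/{n}0.png",p);np.savez(f"{n}0.npz",p=p,d=d,**{k:np.array(c[k]) for k in c})
    print(n,{k:np.round(c[k],3).tolist() for k in c},(d>0).mean())
E
python3 -c "
import cv2,numpy as np
cv2.imwrite('pics/both0.png',cv2.resize(np.vstack([cv2.imread('pics/scene0.png'),cv2.imread('pics/top0.png')]),(400,600)))"
```

```text
pics
{'clock': 0.0, 'joint_pos': array([-1.36270605e+00,  1.04700724e-01,  9.64675204e-02,  1.56386750e+00,
       -8.12939095e-06,  1.35309799e+00]), 'qvel': array([-0.00021663, -0.00022707,  0.00021226, -0.00039237,  0.00070489,
        0.00050019]), 'tau': array([-2.67854542e-03, -5.56926763e+01,  5.03654981e+01,  1.66892126e-02,
       -4.83517888e-04,  1.99947067e-05]), 'eef_pos': array([ 247.76306327, -546.10405909,  230.52051106]), 'tcp_rot': array([-2.63988239e+00,  1.70142209e+00,  1.45046455e-03]), 'force': array([-0.07697775,  0.31387383,  0.44476855]), 'ft_torque': array([-0.00774614,  0.05976275,  0.02274352]), 'finger_gap': 85.19040572282078}
scene {'camera_matrix': [[456.643, 0.0, 259.949], [0.0, 456.643, 199.09], [0.0, 0.0, 1.0]], 'distortion': [-0.093, 0.0, 0.0, 0.0, 0.0], 'R': [[0.303, 0.953, -0.012], [0.738, -0.243, -0.63], [-0.603, 0.182, -0.777]], 't': [-195.865, -351.522, 1745.674]} 0.9959259033203125
top {'camera_matrix': [[472.156, 0.0, 252.59], [0.0, 472.156, 194.19], [0.0, 0.0, 1.0]], 'distortion': [-0.115, 0.0, 0.0, 0.0, 0.0], 'R': [[-0.022, -1.0, 0.009], [-0.997, 0.021, -0.069], [0.069, -0.01, -0.998]], 't': [14.1, 587.389, 1556.507]} 0.9958902994791666
```

View pics/top0.png

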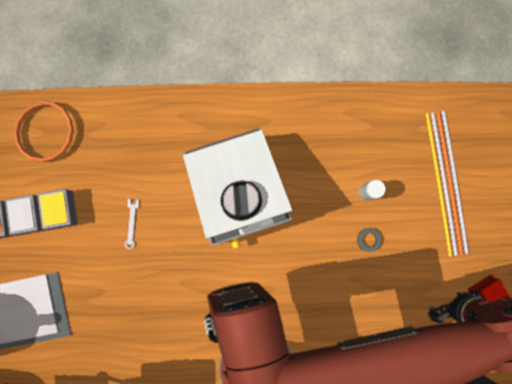

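View pics/scene0.png

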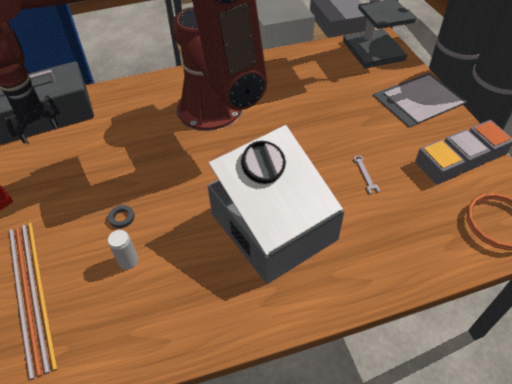

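The top view shows the white cover (cols 184–291, rows 130–243) with the dial at about (241,200) and its slot roughly front to back. The tin is at (374,190), the flange at (370,239) and the spanner at (132,223). The scene view shows the cover ajar, with its front edge towards the robot.

```bash
cat > h.py <<'E'
import numpy as np,cv2
def load(f): return dict(np.load(f))
def rays(c,uv):
    n=cv2.undistortPoints(np.float64(uv).reshape(-1,1,2),c['camera_matrix'],c['distortion'])[:,0]
    return np.c_[n,np.ones(len(n))]
def pts(c,uv,z): return (rays(c,uv)*np.reshape(z,(-1,1))-c['t'])@c['R']
def onplane(c,uv,n,d): # n.X=d
    r=rays(c,uv)@c['R']; o=-c['R'].T@c['t']
    return o+r*((d-o@n)/(r@n))[:,None]
E
python3 - <<'E'
from h import *
c=load('top0.npz');p=c['p'];d=c['d']
hsv=cv2.cvtColor(p,cv2.COLOR_BGR2HSV)
m=((hsv[...,1]<40)&(hsv[...,2]>170)).astype(np.uint8); m[:120]=0;m[250:]=0;m[:,:175]=0;m[:,300:]=0
m=cv2.morphologyEx(m,cv2.MORPH_OPEN,np.ones((3,3)))
n_,l,s,_=cv2.connectedComponentsWithStats(m);k=1+s[1:,4].argmax();m=(l==k).astype(np.uint8)
v,u=np.nonzero(cv2.erode(m,np.ones((5,5))));X=pts(c,np.c_[u,v],d[v,u])
for i in range(4):
    q=X.mean(0);n=np.linalg.svd(X-q)[2][2];n*=np.sign(n[2]);r=(X-q)@n;X=X[abs(r)<4]
print('n',n,'tilt',np.arccos(n[2]),'res',r.std(),len(X),'cent',q)
e=-n[:2]/np.linalg.norm(n[:2]) # normal leans to +x far side when front lifts -> case +x
ex=np.array([*-e,0]);ey=np.cross([0,0,1],ex);th=np.arctan2(ex[1],ex[0])
D=n@q
cn,_=cv2.findContours(m,cv2.RETR_EXTERNAL,cv2.CHAIN_APPROX_NONE);h=max(cn,key=cv2.contourArea)
P=onplane(c,h.reshape(-1,2),n,D)
ux=np.cross(ey,n); # along plate (towards far)
b=cv2.minAreaRect(np.float32(np.c_[P@ux,P@ey]));print('yaw(tilt)',th,'rect',b)
print('corners',[ (a*ux+bb*ey+(D)*n).round(1).tolist() for a,bb in cv2.boxPoints(b)])
# collar: dark pixels near dial
dk=((hsv[...,2]<70)).astype(np.uint8);dk[:170]=0;dk[228:]=0;dk[:,:210]=0;dk[:,272:]=0
cn,_=cv2.findContours(dk,cv2.RETR_EXTERNAL,cv2.CHAIN_APPROX_NONE);h=max(cn,key=cv2.contourArea)
Q=onplane(c,h.reshape(-1,2),n,D+24);cc=cv2.fitEllipse(np.float32(np.c_[Q@ux,Q@ey]))
C=cc[0][0]*ux+cc[0][1]*ey+(D+24)*n;print('dial ell',cc,'C top',C)
np.savez('geo.npz',n=n,D=D,ux=ux,ey=ey,C=C)
# slot: darker pix inside disc
for name,uv in dict(tin=(374,190),flange=(370,239),sp=(132,223)).items(): print(name,onplane(c,[uv],np.array([0,0,1.]),120. if name=='tin' else 5.).round(0))
E
python3 -c "
import cv2
a=cv2.imread('pics/top0.png')[110:260,165:310];cv2.imwrite('pics/c0.png',cv2.resize(a,None,fx=4,fy=4,interpolation=2))"
```

```text
n [0.62814145 0.22000213 0.74634937] tilt 0.7282363502258977 res 1.8339728505375616 317 cent [631.8720216   62.93895806 193.34298587]
yaw(tilt) 0.3368912680941176 rect ((316.31414794921875, -144.59918212890625), (268.19122314453125, 381.4383239746094), 86.11834716796875)
corners [[518.8, -99.6, 336.4], [795.4, -30.1, 83.1], [719.7, 226.9, 71.1], [443.1, 157.4, 324.3]]
dial ell ((196.2947998046875, -156.65554809570312), (93.01106262207031, 134.347900390625), 74.24850463867188) C top [553.77951982  27.97123439 301.53107416]
tin [[ 586. -381.  120.]]
flange [[ 428. -393.    5.]]
sp [[500. 411.   5.]]
```

View pics/c0.png

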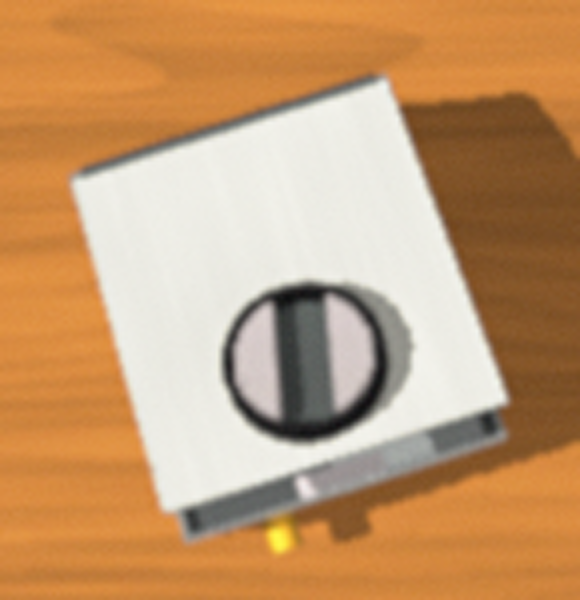

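The crop shows the plate's front corners at about (163,512) and (507,405) in the crop, and its rear corners at (75,180) and (385,78). The dial is at (305,360) and its slot is near front to back. The trimmed plane fit kept too few points, so I'll refit it robustly.

Run:
```python
from h import *
c=load('top0.npz');p=c['p'];d=c['d']
mm=np.zeros(p.shape[:2],np.uint8)
crop=lambda x,y:(165+(x+.5)/4-.5,110+(y+.5)/4-.5)
cor=np.array([crop(163,512),crop(507,405),crop(385,78),crop(75,180)])
cv2.fillPoly(mm,[cor.round().astype(int)],1);mm=cv2.erode(mm,np.ones((7,7)));cv2.circle(mm,(242,200),26,0,-1)
v,u=np.nonzero(mm&(d>0));X=pts(c,np.c_[u,v],d[v,u])
rng=np.random.default_rng(0);best=None
for _ in range(500):
    a=X[rng.choice(len(X),3,False)];n=np.cross(a[1]-a[0],a[2]-a[0]);n/=np.linalg.norm(n)+1e-9
    k=abs((X-a[0])@n)<5
    if best is None or k.sum()>best.sum():best=k
Y=X[best];q=Y.mean(0);n=np.linalg.svd(Y-q)[2][2];n*=np.sign(n[2]);D=n@q
print('in',best.sum(),len(X),'n',n,'tilt',np.arccos(n[2]),'res',((Y-q)@n).std())
P=onplane(c,cor,n,D);print('corners FL?',P.round(1),'sides',np.linalg.norm(P-np.roll(P,-1,0),axis=1).round(1))
yv=(P[0]-P[1])+(P[3]-P[2]);ey=yv/np.linalg.norm(yv);ux=np.cross(ey,n)
print('yaw tilt',np.arctan2(n[1],n[0]),'yaw edges',np.arctan2(-ey[0],ey[1]), 'ey',ey)
hsv=cv2.cvtColor(p,cv2.COLOR_BGR2HSV)
dk=(hsv[...,2]<60).astype(np.uint8);k=np.zeros_like(dk);cv2.circle(k,(241,200),23,1,-1);dk&=k
h=cv2.convexHull(cv2.findNonZero(dk));Q=onplane(c,h.reshape(-1,2),n,D+24)
cc=cv2.fitEllipse(np.float32(np.c_[Q@ux,Q@ey]));C=cc[0][0]*ux+cc[0][1]*ey+(D+24)*n
hm=(P[2]+P[3])/2
print('ell',cc,'C',C,'hinge mid top',hm,'dist along',(hm-C)@ux,'across',(hm-C)@ey)
```

```text
in 4061 4300 n [0.36508868 0.1099432  0.92445808] tilt 0.3911844874543806 res 2.230184388342782
corners FL? [[ 451.   140.1  255.5]
 [ 521.4 -104.9  256.8]
 [ 781.3  -27.3  145. ]
 [ 706.2  214.6  145.9]] sides [254.9 293.4 253.3 287.5]
yaw tilt 0.29250334049460586 yaw edges 0.29051214531891045 ey [-2.86442851e-01  9.58096978e-01 -8.21248149e-04]
ell ((405.90960693359375, -124.52552795410156), (112.55956268310547, 117.74990844726562), 77.01950073242188) C [555.95981817  36.46020672 252.33104234] hinge mid top [743.74398967  93.64153193 145.40940308] dist along 222.2333496726491 across 1.0836305839354323
```

Fit is good: tilt 0.391 rad, yaw 0.2915, plate sides 254×290, hinge distance 222 (nominal 220), rear edge at z 145 (about right). The hinge is at about (740.7, 92.3), and the dial axis when shut at about (530, 29). First I raise the tool and shut the fingers, then travel to the press spot at about (521, 125).

Request:
{"op": "drive_tool", "data": {"increments": [[[0,0,0],[0,0,-3.5],1],[[0,0,0],[0,0,-3.5],1],[[0,0,0],[0,0,-3.5],1],[[0,0,0],[-2.5,-2.63,0],1],[[0,0,0],[-2.5,-2.63,0],1],[[0,0,0],[-2.5,-2.63,0],1],[[0,0,0],[-2.5,-2.63,0],1],[[0,0,0],[-2.5,-2.63,0],1]], "grip_force": 40}}

```text
clock: 0.9
eef_pos: [316.2, -376.8, 335.9]
tcp_rot: [-2.64, 1.702, 0.001]
force: [1.1, -0.8, 1.0]
finger_gap: -0.1
```

Request:
{"op": "drive_tool", "data": {"increments": [[[0,0,0],[-2.5,-2.63,0],1],[[0,0,0],[-2.5,-2.63,0],1],[[0,0,0],[-2.5,-2.63,0],1],[[0,0,0],[-2.5,-2.63,0],1],[[0,0,0],[-2.5,-2.63,0],1],[[0,0,0],[-2.5,-2.63,0],1],[[0,0,0],[-2.5,-2.63,0],1],[[0,0,0],[-2.5,-2.63,0],1]]}}

```text
clock: 1.7
eef_pos: [425.2, -107.8, 336.1]
tcp_rot: [2.64, -1.702, -0.0]
force: [1.5, -0.5, 0.8]
finger_gap: -0.2
```

Request:
{"op": "drive_tool", "data": {"increments": [[[0,0,0],[-2.5,-2.63,0],1],[[0,0,0],[-2.5,-2.63,0],1],[[0,0,0],[-2.5,-2.63,0],1],[[0,0,0],[-2.5,-2.63,0],1],[[0,0,0],[-2.5,-2.63,0],1],[[0,0,0],[-2.5,-2.63,0],1],[[0,0,0],[-2.4,-2.5,0],1],[[0,0,0],[0,0,0],1]]}}

```text
clock: 2.5
eef_pos: [520.0, 127.8, 335.2]
tcp_rot: [2.643, -1.697, -0.002]
force: [-1.3, -0.2, -0.8]
finger_gap: 0.1
```

Request:
{"op": "drive_tool", "data": {"increments": [[[0,0,0],[0,0,2.5],1],[[0,0,0],[0,0,2.5],1],[[0,0,0],[0,0,2.5],1],[[0,0,0],[0,0,1],1],[[0,0,0],[0,0,0.5],1],[[0,0,0],[0,0,0.5],1],[[0,0,0],[0,0,0.5],1]]}}

```text
clock: 3.2
eef_pos: [520.1, 124.5, 237.1]
tcp_rot: [-2.64, 1.702, -0.002]
force: [-0.4, -1.0, 0.4]
finger_gap: 0.2
```

Request:
{"op": "drive_tool", "data": {"increments": [[[0,0,0],[-0.03,0.12,0.5],1],[[0,0,0],[-0.03,0.12,0.5],1],[[0,0,0],[-0.03,0.12,0.5],1],[[0,0,0],[-0.03,0.12,0.5],1],[[0,0,0],[-0.03,0.12,0.5],1],[[0,0,0],[-0.03,0.12,0.5],1]]}}

```text
clock: 3.8
eef_pos: [512.1, 123.3, 205.8]
tcp_rot: [2.64, -1.702, 0.0]
force: [0.1, -1.9, 2.7]
finger_gap: -0.1
```

Contact force is about 3 N and the cover is moving with the finger. I'll continue down.

Request:
{"op": "drive_tool", "data": {"increments": [[[0,0,0],[-0.02,0.1,0.5],1],[[0,0,0],[-0.02,0.1,0.5],1],[[0,0,0],[-0.02,0.1,0.5],1],[[0,0,0],[-0.02,0.1,0.5],1],[[0,0,0],[-0.02,0.1,0.5],1],[[0,0,0],[-0.02,0.1,0.5],1],[[0,0,0],[-0.02,0.1,0.5],1],[[0,0,0],[-0.02,0.05,0.5],1]]}}

```text
clock: 4.6
eef_pos: [505.0, 121.6, 166.0]
tcp_rot: [-2.64, 1.702, -0.001]
force: [0.9, -2.0, 2.8]
finger_gap: -0.4
```

Request:
{"op": "drive_tool", "data": {"increments": [[[0,0,0],[0,0,0.4],1],[[0,0,0],[0,0,0.4],1],[[0,0,0],[0,0,0.3],1]]}}

```text
clock: 4.9
eef_pos: [504.5, 121.8, 154.7]
tcp_rot: [2.64, -1.702, -0.001]
force: [-2.0, -2.2, 3.6]
finger_gap: 0.1
```

Request:
{"op": "drive_tool", "data": {"increments": [[[0,0,0],[0,0,0.3],1],[[0,0,0],[0,0,0.3],1],[[0,0,0],[0,0,0.1],1],[[0,0,0],[0,0,0.1],1]]}}

```text
clock: 5.3
eef_pos: [504.7, 121.9, 147.2]
tcp_rot: [-2.641, 1.702, 0.001]
force: [-1.3, 0.1, 3.0]
finger_gap: 0.3
```

Request:
{"op": "drive_tool", "data": {"increments": [[[0,0,0],[0,0,0.1],1],[[0,0,0],[0,0,0.1],1]]}}

```text
clock: 5.5
eef_pos: [504.8, 121.9, 146.0]
tcp_rot: [-2.641, 1.702, -0.001]
force: [-6.8, 0.4, 14.9]
finger_gap: -0.2
```

Request:
{"op": "drive_tool", "data": {"increments": [[[0,0,0],[0,0,0.1],1],[[0,0,0],[0,0,0],1]]}}

```text
clock: 5.7
eef_pos: [504.8, 121.9, 145.9]
tcp_rot: [-2.64, 1.701, -0.001]
force: [-8.3, -0.6, 15.9]
finger_gap: -0.5
```

The stop is reached at z = 146 with 16 N, so the cover is shut. Next I withdraw, go above the dial, half-open the fingers and rotate the wrist.

Request:
{"op": "drive_tool", "data": {"increments": [[[0,0,0],[0,0,-0.5],1],[[0,0,0],[0,0,-2.5],1],[[0,0,0],[0,0,-3],1],[[0,0,0],[0,0,-3],1],[[0,0,0],[0,0,-3],1],[[0,0,0],[3.2,0.5,-1],-0.18],[[0,0,0],[3.2,0.5,-1],-0.18],[[0,0,0],[3.1,0.5,0],-0.18]]}}

```text
clock: 6.5
eef_pos: [531.5, 27.9, 285.9]
tcp_rot: [-2.64, 1.7, -0.004]
force: [0.5, 0.1, -0.4]
finger_gap: 43.0
```

Request:
{"op": "drive_tool", "data": {"increments": [[[0,0,-8.5],[0,0,0],-0.18],[[0,0,-8.5],[0,0,0],-0.18],[[0,0,-8.5],[0,0,0],-0.18],[[0,0,-8.5],[0,0,0],-0.18],[[0,0,-8.5],[0,0,0],-0.18],[[0,0,-8.5],[0,0,0],-0.18],[[0,0,-8.5],[0,0,0],-0.18],[[0,0,-8.5],[0,0,0],-0.18]]}}

```text
clock: 7.3
eef_pos: [530.7, 29.0, 284.1]
tcp_rot: [3.141, 0.075, 0.001]
force: [0.2, -0.3, 0.1]
finger_gap: 50.3
```

Request:
{"op": "drive_tool", "data": {"increments": [[[0,0,-8.5],[0,0,0],-0.18],[[0,0,-8.5],[0,0,0],-0.18],[[0,0,-8.5],[0,0,0],-0.18],[[0,0,-8.5],[0,0,0],-0.18],[[0,0,-8.5],[0,0,0],-0.18],[[0,0,-8.5],[0,0,0],-0.18],[[0,0,-8.5],[0,0,0],-0.18],[[0,0,-8.5],[0,0,0],-0.18]]}}

```text
clock: 8.1
eef_pos: [530.7, 29.0, 284.2]
tcp_rot: [2.561, 1.818, 0.001]
force: [-0.2, 0.6, 0.2]
finger_gap: 50.3
```

Request:
{"op": "drive_tool", "data": {"increments": [[[0,0,-8.5],[0,0,0],-0.18],[[0,0,-8.5],[0,0,0],-0.18],[[0,0,-8.5],[0,0,0],-0.18],[[0,0,-8.5],[0,0,0],-0.18],[[0,0,-8.5],[0,0,0],-0.18],[[0,0,-8.5],[0,0,0],-0.18],[[0,0,-8.5],[0,0,0],-0.18],[[0,0,-8.5],[0,0,0],-0.18]]}}

```text
clock: 8.9
eef_pos: [530.7, 29.0, 284.2]
tcp_rot: [1.107, 2.94, 0.0]
force: [-0.6, -0.3, 0.7]
finger_gap: 50.6
```

Request:
{"op": "drive_tool", "data": {"increments": [[[0,0,-8.5],[0,0,0],-0.18],[[0,0,-8.5],[0,0,0],-0.18],[[0,0,-8.5],[0,0,0],-0.18],[[0,0,-8.5],[0,0,0],-0.18],[[0,0,-7.6],[0,0,0],-0.18],[[0,0,0],[0,0,0],-0.18]]}}

```text
clock: 9.5
eef_pos: [530.6, 29.0, 284.2]
tcp_rot: [-0.003, 3.141, 0.0]
force: [-0.1, -0.8, -0.0]
finger_gap: 50.4
```

Run:
```python
from bench import robot
import cv2,numpy as np
o=robot.get_obs();print(o['eef_pos'],o['tcp_rot'],o['joint_pos'],o['finger_gap'])
ims=[]
for n in("wrist","scene"):
    c=robot.calibration(n);p,d=robot.capture(n);ims.append(p)
    np.savez(f"{n}1.npz",p=p,d=d,**{k:np.array(c[k]) for k in c})
cv2.imwrite('pics/w1.png',ims[0]);cv2.imwrite('pics/s1.png',ims[1])
```

```text
[530.60136691  29.01734563 284.16741163] [-2.82191744e-03  3.14127911e+00  3.17564272e-05] [-1.91785234e-01 -8.64802142e-02  2.11009786e-03  1.65908401e+00
  7.96440292e-05 -1.76437822e+00] 50.38200012101438
```

View pics/w1.png

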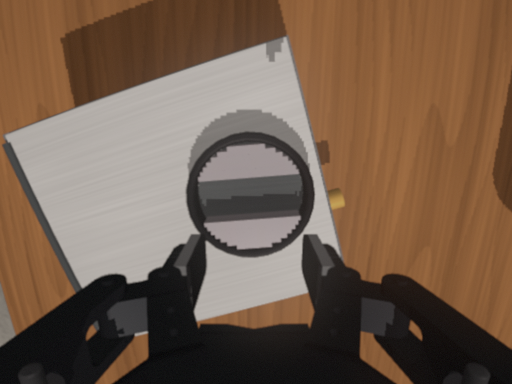

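The wrist view shows the cover shut and the collar ring centred near (250,194). The slot runs almost horizontally from (200,205) to (301,194), close to the jaw direction. I'll measure its centre and angle.

Run:
```python
from h import *
c=load('wrist1.npz');p=c['p'];g=p.max(2)
k=np.zeros(g.shape,np.uint8);cv2.circle(k,(250,194),66,1,-1)
Z=np.array([0,0,1.])
h=cv2.convexHull(cv2.findNonZero((g<45).astype(np.uint8)&k))
Q=onplane(c,h.reshape(-1,2),Z,170.);e=cv2.fitEllipse(np.float32(Q[:,:2]));print('collar',e)
C=np.array(e[0])
# light disc halves: pixels inside r<48
v,u=np.nonzero(k);W=onplane(c,np.c_[u,v],Z,170.)[:,:2]-C;G=g[v,u];r=np.hypot(*W.T)<47
lt=r&(G>120);dk=r&(G<100);print(lt.sum(),dk.sum())
# slot edge lines: direction minimising split via disc halves' centroids (line joining is normal to slot)
L=W[lt];a,b=cv2.kmeans(np.float32(L),2,None,(3,50,.1),5,cv2.KMEANS_PP_CENTERS)[1:]
print('centroids',b,'mid',b.mean(0)); n=b[1]-b[0];s=np.arctan2(n[1],n[0])+np.pi/2;print('slot dir deg',np.degrees(s)%180)
n/=np.linalg.norm(n);pr=L@n;print('inner edges',np.percentile(pr[pr<0],97),np.percentile(pr[pr>0],3))
m=(k>0)&(c['d']>0);v,u=np.nonzero(m);X=pts(c,np.c_[u,v],c['d'][v,u]);rr=np.hypot(*(X[:,:2]-C).T)<45
print('z pct',np.percentile(X[rr,2],[5,20,50,80,95]))
```

```text
collar ((535.6004028320312, 34.80725860595703), (98.35612487792969, 116.4356460571289), 111.07219696044922)
3770 4003
centroids [[ -2.559669   29.706394 ]
 [  2.5572867 -32.040462 ]] mid [-0.00119114 -1.1670341 ]
slot dir deg 4.7372684
inner edges -18.63756548867448 22.15847074483198
z pct [149.24593967 149.99426608 163.48936795 170.23679841 170.95301532]
```

Run:
```python
from h import *
c=load('wrist1.npz');d=c['d']
v,u=np.nonzero(d>0);X=pts(c,np.c_[u,v],d[v,u])
r=np.hypot(X[:,0]-533,X[:,1]-31)<75
t=X[r&(abs(X[:,2]-170)<5)];print(len(t));H=cv2.convexHull(np.float32(t[:,:2]));print('top circle',cv2.minEnclosingCircle(H),cv2.minAreaRect(H))
f=X[(np.hypot(X[:,0]-533,X[:,1]-31)<58)&(abs(X[:,2]-150)<4)]
print('floor',len(f),f.mean(0),cv2.minAreaRect(np.float32(f[:,:2])))
# collar outer, by plate top pixel rim
g=c['p'].max(2);k=np.zeros(g.shape,np.uint8);cv2.circle(k,(250,194),66,1,-1)
h=cv2.convexHull(cv2.findNonZero((g<45).astype(np.uint8)&k));Q=onplane(c,h.reshape(-1,2),np.array([0,0,1.]),170.)
print('hull',cv2.minEnclosingCircle(np.float32(Q[:,:2])),cv2.minAreaRect(np.float32(Q[:,:2])))
```

```text
8095
top circle ((534.9813842773438, 32.933815002441406), 60.088008880615234) ((534.9404296875, 32.802581787109375), (119.24922943115234, 119.0375747680664), 74.99542236328125)
floor 3929 [534.68231771  33.65327716 150.1647097 ] ((536.45263671875, 15.067188262939453), (104.31775665283203, 80.07649993896484), 4.815773963928223)
hull ((533.9622802734375, 37.181549072265625), 59.18742370605469) ((533.6393432617188, 42.697288513183594), (114.52249145507812, 76.84193420410156), 7.165994644165039)
```

The depth ring gives radius 60.1 (nominal 60), centre (535,33) at z = 170 and floor at 150. The slot lies at 4.7°, so the dial stands at about 0.21 rad. I align with it and descend.

Request:
{"op": "drive_tool", "data": {"increments": [[[0,0,-4.7],[-0.37,0.35,0],-0.18],[[0,0,0],[0,0,2.5],-0.18],[[0,0,0],[0,0,2.5],-0.18],[[0,0,0],[0,0,2.5],-0.18],[[0,0,0],[0,0,2],-0.18],[[0,0,0],[0,0,1],-0.18],[[0,0,0],[0,0,0.5],-0.18],[[0,0,0],[0,0,0],-0.18]]}}

```text
clock: 10.4
eef_pos: [534.1, 32.5, 174.3]
tcp_rot: [0.127, -3.139, 0.0]
force: [-0.5, 0.9, -0.1]
finger_gap: 50.5
```

Request:
{"op": "drive_tool", "data": {"increments": [[[0,0,0],[0,0,0.5],-0.18],[[0,0,0],[0,0,0.5],-0.18],[[0,0,0],[0,0,0.4],-0.18],[[0,0,0],[0,0,0.4],-0.18],[[0,0,0],[0,0,0],-0.18]]}}

```text
clock: 10.9
eef_pos: [533.7, 32.6, 155.6]
tcp_rot: [0.128, -3.138, -0.0]
force: [0.8, 0.1, 1.2]
finger_gap: 50.2
```

No contact on entry, so the fingers are in the slot. I go 3 mm deeper and turn clockwise in stages.

Request:
{"op": "drive_tool", "data": {"increments": [[[0,0,0],[0,0,0.3],-0.18],[[0,0,4],[0,0,0],-0.18],[[0,0,4],[0,0,0],-0.18],[[0,0,4],[0,0,0],-0.18],[[0,0,4],[0,0,0],-0.18],[[0,0,4],[0,0,0],-0.18],[[0,0,4],[0,0,0],-0.18],[[0,0,4],[0,0,0],-0.18]]}}

```text
clock: 11.7
eef_pos: [534.3, 32.7, 153.4]
tcp_rot: [0.638, 3.076, 0.0]
force: [-0.3, 0.7, 0.6]
finger_gap: 50.2
```

Request:
{"op": "drive_tool", "data": {"increments": [[[0,0,4],[0,0,0],-0.18],[[0,0,4],[0,0,0],-0.18],[[0,0,4],[0,0,0],-0.18],[[0,0,4],[0,0,0],-0.18],[[0,0,4],[0,0,0],-0.18]]}}

```text
clock: 12.2
eef_pos: [534.2, 32.6, 153.3]
tcp_rot: [1.163, 2.918, 0.0]
force: [-0.0, 0.8, -1.1]
finger_gap: 50.3
```

Run:
```python
from bench import robot
import cv2,numpy as np
o=robot.get_obs();print(o['eef_pos'],o['tcp_rot'],o['force'],o['ft_torque'],o['joint_pos'][5])
c=robot.calibration("wrist");p,d=robot.capture("wrist")
np.savez("wrist2.npz",p=p,d=d,**{k:np.array(c[k]) for k in c});cv2.imwrite('pics/w2.png',p)
```

```text
[534.24829641  32.63522271 153.31145047] [1.16286147e+00 2.91807168e+00 4.12197992e-04] [-0.00492304  0.82419035 -1.09126286] [ 0.18209686 -0.11253999  0.07541339] -0.9960282772108291
```

View pics/w2.png

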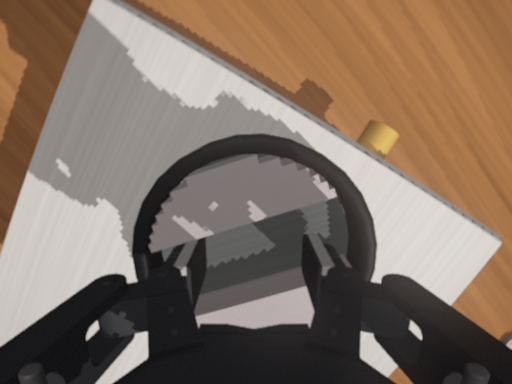

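The fingers sit in the slot and the dial is following with the expected lag of about 14° (now around 46°). I continue for about 36° and then take small steps to the stop.

Request:
{"op": "drive_tool", "data": {"increments": [[[0,0,4],[0,0,0],-0.18],[[0,0,4],[0,0,0],-0.18],[[0,0,4],[0,0,0],-0.18],[[0,0,4],[0,0,0],-0.18],[[0,0,4],[0,0,0],-0.18],[[0,0,4],[0,0,0],-0.18],[[0,0,4],[0,0,0],-0.18],[[0,0,4],[0,0,0],-0.18]]}}

```text
clock: 13.05
eef_pos: [534.2, 32.5, 153.3]
tcp_rot: [1.92, 2.486, 0.0]
force: [1.0, 0.2, -0.1]
finger_gap: 50.7
```

Request:
{"op": "drive_tool", "data": {"increments": [[[0,0,2],[0,0,0],-0.18],[[0,0,2],[0,0,0],-0.18]]}}

```text
clock: 13.25
eef_pos: [534.2, 32.6, 153.3]
tcp_rot: [2.004, 2.419, 0.0]
force: [0.6, -0.7, -0.8]
finger_gap: 50.4
```

Request:
{"op": "drive_tool", "data": {"increments": [[[0,0,1.5],[0,0,0],-0.18],[[0,0,1.5],[0,0,0],-0.18]]}}

```text
clock: 13.45
eef_pos: [534.2, 32.5, 153.3]
tcp_rot: [2.068, 2.365, 0.0]
force: [0.1, 0.5, -0.3]
finger_gap: 50.2
```

Run:
```python
from bench import robot
import cv2,numpy as np
o=robot.get_obs();print(o['eef_pos'],o['tcp_rot'],o['force'],o['ft_torque'],o['joint_pos'][5])
c=robot.calibration("wrist");p,d=robot.capture("wrist")
cv2.imwrite('pics/w3.png',p)
```

```text
[534.16458511  32.5057306  153.30815967] [2.06787964e+00 2.36471044e+00 1.46805117e-04] [ 0.11089454  0.51082712 -0.30052903] [ 0.1022381  -0.14623328  0.17551898] -0.31752885666193276
```

View pics/w3.png

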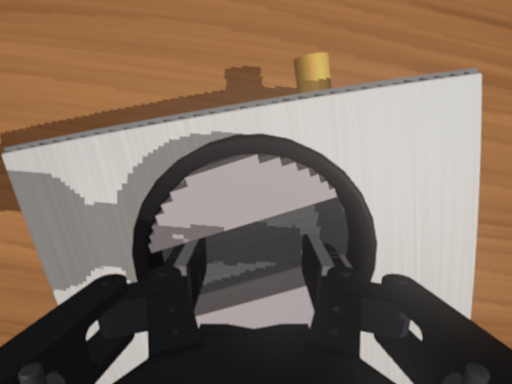

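Dial is at about 85°, with torque of about 0.17 N m. I step on gently until the torque rises at the stop.

Request:
{"op": "drive_tool", "data": {"increments": [[[0,0,1],[0,0,0],-0.18],[[0,0,1],[0,0,0],-0.18],[[0,0,1],[0,0,0],-0.18],[[0,0,0],[0,0,0],-0.18]]}}

```text
clock: 13.9
eef_pos: [534.1, 32.5, 153.3]
tcp_rot: [2.129, 2.31, 0.0]
force: [0.7, -0.1, -0.0]
finger_gap: 50.0
```

```bash
python3 -c "
from bench import robot
import numpy as np
o=robot.get_obs();r=o['tcp_rot'];print(o['force'],o['ft_torque'],np.degrees(2*np.arctan2(r[1],r[0])))"
```

```text
[ 0.72890902 -0.1474131  -0.02632307] [ 0.03759712 -0.25254473  0.0487693 ] 94.65595194937868
```

Request:
{"op": "drive_tool", "data": {"increments": [[[0,0,1],[0,0,0],-0.18],[[0,0,1],[0,0,0],-0.18],[[0,0,0],[0,0,0],-0.18]]}}

```text
clock: 14.2
eef_pos: [534.1, 32.5, 153.3]
tcp_rot: [2.17, 2.272, 0.0]
force: [1.0, -0.0, 0.1]
finger_gap: 50.3
```

```bash
python3 -c "
from bench import robot
import numpy as np
o=robot.get_obs();r=o['tcp_rot'];print(o['force'],o['ft_torque'],np.degrees(2*np.arctan2(r[1],r[0])))"
```

```text
[ 1.03876696 -0.01257574  0.13291413] [ 0.09111737 -0.20784405  0.06910179] 92.6404203402789
```

Estimated dial angle is about 89.5°. One more degree, then I check.

Request:
{"op": "drive_tool", "data": {"increments": [[[0,0,1],[0,0,0],-0.18],[[0,0,0],[0,0,0],-0.18]]}}

```text
clock: 14.4
eef_pos: [534.1, 32.5, 153.3]
tcp_rot: [2.189, 2.253, 0.0]
force: [1.1, -0.5, -0.5]
finger_gap: 50.6
```

```bash
python3 -c "
from bench import robot
import numpy as np
o=robot.get_obs();r=o['tcp_rot'];print(o['force'],o['ft_torque'],np.degrees(2*np.arctan2(r[1],r[0])))"
```

```text
[ 1.09340883 -0.45373114 -0.49262132] [ 0.08591966 -0.36802896  0.0884256 ] 91.64907618532975
```

No sharp stop torque yet, but the angle is well past 1.42 by estimate. I back off into the slack, rise clear and check by camera.

Request:
{"op": "drive_tool", "data": {"increments": [[[0,0,-6],[0,0,0],-0.18],[[0,0,-6],[0,0,0],-0.18],[[0,0,0],[0,0,-1],-0.18],[[0,0,0],[0,0,-2],-0.18],[[0,0,0],[0,0,-3],-0.18],[[0,0,0],[0,0,-4],-0.18],[[0,0,0],[0,0,-3],-0.18],[[0,0,0],[0,0,0],-0.18]]}}

```text
clock: 15.2
eef_pos: [535.5, 32.2, 288.8]
tcp_rot: [1.941, 2.462, 0.005]
force: [0.1, 0.4, -0.0]
finger_gap: 50.5
```

Run:
```python
from bench import robot
from h import *
o=robot.get_obs();print(o['eef_pos'],o['force'])
c=robot.calibration("wrist");p,d=robot.capture("wrist");cv2.imwrite('pics/w4.png',p)
v,u=np.nonzero(d>0);X=pts(c,np.c_[u,v],d[v,u]);R=np.hypot(X[:,0]-534.5,X[:,1]-32.6)
k=(R<47)&(abs(X[:,2]-170)<5);L=X[k][:,:2]
b=cv2.kmeans(np.float32(L),2,None,(3,50,.1),5,cv2.KMEANS_PP_CENTERS)[2];n=b[1]-b[0];print(b,'slot deg',(np.degrees(np.arctan2(n[1],n[0]))+90)%180)
ex=np.array([np.cos(.2915),np.sin(.2915)]);ey=np.array([-ex[1],ex[0]])
W=X[:,:2]-[534.5,32.6];a=W@ex;y=W@ey
m=(R>75)&(a>-60)&(a<210)&(abs(y)<115)&(abs(X[:,2]-146)<20)
q=np.linalg.lstsq(np.c_[a[m],y[m],np.ones(m.sum())],X[m,2],rcond=None)[0];print('plate slope,z',q,m.sum())
```

```text
[535.49318464  32.20321855 288.78467359] [ 0.09898523  0.36291935 -0.01515789]
[[563.057     42.734844]
 [505.09198   22.449905]] slot deg 109.28757
plate slope,z [6.06194862e-05 3.12337032e-04 1.46043297e+02] 20072
```

View pics/w4.png

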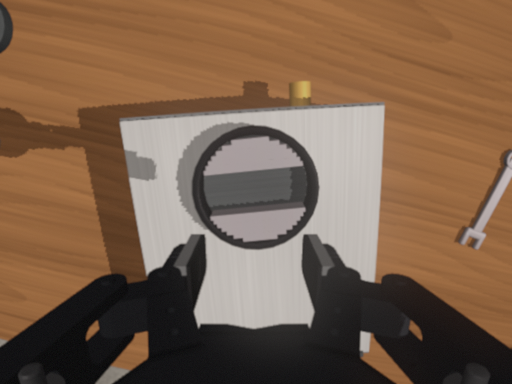

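The plate is level (slope under 0.0004, z = 146.0). The slot is at 109.3°, so the dial is about 1.53 rad and past 1.42. That's perhaps 2–3° short of the stop, so I'll re-enter and seat it fully.

Request:
{"op": "drive_tool", "data": {"increments": [[[0,0,0],[0,0,3],-0.18],[[0,0,0],[0,0,4],-0.18],[[0,0,0],[0,0,3],-0.18],[[0,0,0],[0,0,1.5],-0.18],[[0,0,0],[0,0,1],-0.18],[[0,0,0],[0,0,0.6],-0.18],[[0,0,0],[0,0,0.4],-0.18]]}}

```text
clock: 15.95
eef_pos: [534.6, 32.4, 148.9]
tcp_rot: [1.941, 2.469, 0.001]
force: [0.2, -1.1, 0.3]
finger_gap: 50.4
```

Request:
{"op": "drive_tool", "data": {"increments": [[[0,0,4],[0,0,0],-0.18],[[0,0,4],[0,0,0],-0.18],[[0,0,3],[0,0,0],-0.18],[[0,0,1],[0,0,0],-0.18],[[0,0,1],[0,0,0],-0.18],[[0,0,1],[0,0,0],-0.18],[[0,0,0],[0,0,0],-0.18]]}}

```text
clock: 16.65
eef_pos: [534.3, 32.4, 148.7]
tcp_rot: [2.227, 2.215, 0.0]
force: [-1.4, 0.4, 1.8]
finger_gap: 50.2
```

```bash
cat > t.py <<'E'
from bench import robot
import numpy as np
o=robot.get_obs();r=o['tcp_rot'];print(o['force'],o['ft_torque'],np.degrees(2*np.arctan2(r[1],r[0])),o['tau'][5])
E
python3 t.py
```

```text
[-1.42348504  0.35408356  1.7623579 ] [-0.05863701  0.27202096  0.04933479] 89.6790841457353 0.29503352008759975
```

Request:
{"op": "drive_tool", "data": {"increments": [[[0,0,1],[0,0,-0.2],-0.18],[[0,0,1],[0,0,0],-0.18],[[0,0,0],[0,0,0],-0.18]]}}

```text
clock: 16.95
eef_pos: [534.2, 32.5, 149.8]
tcp_rot: [2.265, 2.177, -0.0]
force: [2.9, -1.1, -5.3]
finger_gap: 50.3
```

```bash
python3 t.py
```

```text
[ 2.89193244 -1.05998455 -5.31591773] [-0.08448695 -0.63275379  1.28534243] 87.72297009137154 1.5125423669815063
```

Torque jumped to 1.3 N m, so the stop is reached. I back off, rise clear, and check again.

Request:
{"op": "drive_tool", "data": {"increments": [[[0,0,-2],[0,0,0],-0.18],[[0,0,-5],[0,0,0],-0.18],[[0,0,-6],[0,0,0],-0.18],[[0,0,0],[0,0,-1],-0.18],[[0,0,0],[0,0,-3],-0.18],[[0,0,0],[0,0,-4],-0.18],[[0,0,0],[0,0,-4],-0.18],[[0,0,0],[0,0,-4],-0.18]]}}

```text
clock: 17.75
eef_pos: [533.8, 32.6, 313.0]
tcp_rot: [2.009, 2.414, 0.001]
force: [1.1, -1.0, -0.0]
finger_gap: 50.4
```

Request:
{"op": "drive_tool", "data": {"increments": [[[0,0,0],[0,0,-3],-0.18],[[0,0,0],[0,0,0],-0.18],[[0,0,0],[0,0,0],-0.18]]}}

```text
clock: 18.05
eef_pos: [534.5, 32.4, 341.5]
tcp_rot: [2.007, 2.415, 0.001]
force: [0.7, 0.3, -1.0]
finger_gap: 50.3
```

Run:
```python
from bench import robot
from h import *
o=robot.get_obs();print(o['clock'],o['eef_pos'],o['force'])
c=robot.calibration("wrist");p,d=robot.capture("wrist")
v,u=np.nonzero(d>0);X=pts(c,np.c_[u,v],d[v,u]);R=np.hypot(X[:,0]-534.5,X[:,1]-32.6)
L=X[(R<47)&(abs(X[:,2]-170)<5)][:,:2]
b=cv2.kmeans(np.float32(L),2,None,(3,50,.1),5,cv2.KMEANS_PP_CENTERS)[2];n=b[1]-b[0];s=(np.degrees(np.arctan2(n[1],n[0]))+90)%180;print('slot deg',s,'dial rad',np.radians(196.7-s))
m=(R>75)&(R<110)&(abs(X[:,2]-146)<20);q=np.linalg.lstsq(np.c_[X[m,:2],np.ones(m.sum())],X[m,2],rcond=None)[0];print('plate slope',q[:2],X[m,2].mean())
p,_=robot.capture("top");cv2.imwrite('pics/t5.png',p)
```

```text
18.05 [534.45604263  32.44306852 341.48225879] [ 0.65280174  0.27858866 -0.95818672]
slot deg 106.85962 dial rad 1.5680103
plate slope [0.00478471 0.0017987 ] 145.8695910777443
```

View pics/t5.png

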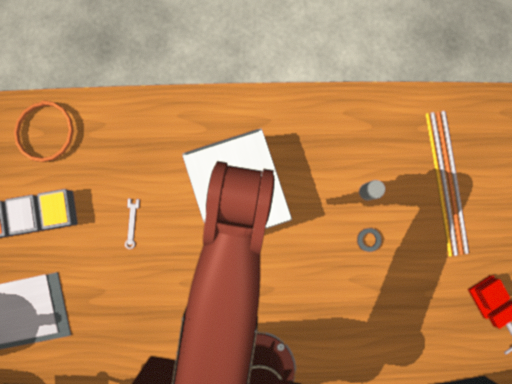

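The top view shows the tin (374,190), flange (370,239) and spanner (132,223) where they started. The cover is shut, and the hand is clear at z = 341. I'm handing in.

```bash
python3 -c "
from bench import robot
print(robot.sign_off())"
```

```text
the job is handed in; nothing more can be done
None
```

The cover is fully shut and the dial is turned clockwise to its stop. I handed the job in at about 18 s of the 45 s allowed; no verdict was reported.

- **Cover:** I pushed it shut at the press spot with the closed fingertips, using about 3 N on the way and 16 N at the hard stop. The fingertip stopped at z = 146.0 mm, the plate-top height expected when shut.
- **Dial:** I set the half-open fingers in the slot and turned until the torque jumped to about 1.3 N m at the stop. The first pass ended 2–3° short, at about 1.53 rad measured, so I re-entered the slot and seated it fully.
- **Last checks:** The dial measured 1.568 rad, with the stop at 1.571. The plate was level within 0.005 rad at a mean height of 145.9 mm. The hand was clear at z = 341 mm, with only noise on the force reading. Tin, flange and spanner were at the same pixels as at the start.
- **Disagreements:** The top and wrist cameras placed the dial axis about 5 mm apart. I worked near the wrist value, within the slot's slack. The final plate slope of 0.005 rad is larger than the 0.0004 rad measured just before it, which I put down to depth noise and a smaller fitting area.

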